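# Make up two car-care kits

## Task

Make up the wheel kit in the three-bay tray: the large pad plate in the big middle bay, the ball-topped brush and the slim brush in the two end bays, one in each, either way round. Make up the seat kit in the two-bay tray: the small pad plate in the wider bay, the block-handled brush in the narrower one. Everything must sit on its bay's floor, the plates flat and the brushes upright on their bristles.

Things in the scene. Friction and masses are not known exactly. Their poses are not given: they have to be found in the camera images.
- ballbrush_mid (a point): Ball-topped brush: round bristle foot and ferrule 37 mm in diameter up to 30 mm height, a 22 mm thick wooden neck, and a 32 mm wooden ball on top (ball centre 54 mm above the underside). Stands upright on its black bristles, 70 mm tall in all, in one of the three wells of the clear stand (which well varies). The point is its centre, 35 mm above its underside; z is up the handle.
- slimbrush_mid (a point): Slim brush: round bristle foot and ferrule 29 mm in diameter up to 30 mm height, and a straight wooden handle 15 mm in diameter above. Stands upright on its black bristles, 70 mm tall in all, in one of the three wells of the clear stand (which well varies). The point is its centre, 35 mm above its underside; z is up the handle.
- blockbrush_mid (a point): Block-handled brush: rectangular bristle foot and ferrule 27 x 41 mm up to 30 mm height, and a rectangular wooden block handle above, 22 mm along its x and 40 mm along its y. Stands upright on its black bristles, 70 mm tall in all, in one of the three wells of the clear stand (which well varies). The point is its centre, 35 mm above its underside; z is up the handle.
- bigplate_mid (a point): Large pad plate: round aluminium disc 72 mm in diameter with a black upright grip knob, 26 mm in diameter, in its middle; lies flat on the shelf, 44 mm high in all: disc 6 mm, then 38 mm of knob, to be held by its upper part so that the finger tips stay off the disc. The point is its centre, 22 mm above its underside, on the knob's axis.
- smallplate_mid (a point): Small pad plate: round aluminium disc 50 mm in diameter with a black upright grip knob, 26 mm in diameter, in its middle; lies flat on the shelf, 44 mm high in all: disc 6 mm, then 38 mm of knob, to be held by its upper part so that the finger tips stay off the disc. The point is its centre, 22 mm above its underside, on the knob's axis.
- stand: Clear acrylic brush stand, 162 mm along its y, 60 mm along x, rim 15 mm above the shelf: three open wells in a row along y, centred at y = -53, 0 and 53 mm, each 54 mm (x) by 50 mm (y) inside, floor 3 mm thick. Fixed. Origin: centre of its underside.
- tray3: Three-bay white plastic kit tray with black rubber-lined bay floors, 216 mm along its y, 98 mm along x: a middle bay 92 mm wide centred at y = 0 and two end bays 56 mm wide centred at y = -77 and +77 mm. Floor 3 mm thick, walls and dividers 3 mm thick, rim 14 mm above the shelf, 92 mm deep inside along x. Fixed. Origin: centre of its underside; bays lie in a row along its y axis.
- tray2: Two-bay white plastic kit tray with black rubber-lined bay floors, 137 mm along its y, 98 mm along x: a wider bay 72 mm wide centred at y = -29.5 mm and a narrower bay 56 mm wide centred at y = +37.5 mm. Floor 3 mm thick, walls and dividers 3 mm thick, rim 14 mm above the shelf, 92 mm deep inside along x. Fixed. Origin: centre of its underside; bays lie in a row along its y axis.
Not all that is in view belongs to the job. Leave any purple look-alike of the part that bears ballbrush_mid alone. Leave any red look-alike of the tray3 alone.

How it is judged (in metres and radians):
At the end, for the whole second after the job is handed in: Each thing anywhere inside its named bay (large plate middle, ball and slim brush one in each end bay; small plate wider, block brush narrower bay), centre height within 5 mm of resting on the floor, tilt under 0.15 rad, and at rest (under 20 mm/s) (z of ballbrush_mid in the frame of tray3 between 0.033 and 0.043 m and angle between each of ballbrush_mid, slimbrush_mid, bigplate_mid, smallplate_mid, blockbrush_mid's own z axis and vertical below 0.15 rad and linear speed of each of ballbrush, slimbrush, bigplate, smallplate, blockbrush below 0.02 m/s and z of slimbrush_mid in the frame of tray3 between 0.033 and 0.043 m and ((x of ballbrush_mid in the frame of tray3 between -0.033 and 0.033 m and y of ballbrush_mid in the frame of tray3 between 0.063 and 0.091 m and x of slimbrush_mid in the frame of tray3 between -0.036 and 0.036 m and y of slimbrush_mid in the frame of tray3 between -0.094 and -0.06 m) or (x of ballbrush_mid in the frame of tray3 between -0.033 and 0.033 m and y of ballbrush_mid in the frame of tray3 between -0.091 and -0.063 m and x of slimbrush_mid in the frame of tray3 between -0.036 and 0.036 m and y of slimbrush_mid in the frame of tray3 between 0.06 and 0.094 m)) and z of bigplate_mid in the frame of tray3 between 0.02 and 0.03 m and x of bigplate_mid in the frame of tray3 between -0.014 and 0.014 m and y of bigplate_mid in the frame of tray3 between -0.014 and 0.014 m and z of smallplate_mid in the frame of tray2 between 0.02 and 0.03 m and x of smallplate_mid in the frame of tray2 between -0.025 and 0.025 m and y of smallplate_mid in the frame of tray2 between -0.0435 and -0.0155 m and z of blockbrush_mid in the frame of tray2 between 0.033 and 0.043 m and x of blockbrush_mid in the frame of tray2 between -0.036 and 0.036 m and y of blockbrush_mid in the frame of tray2 between 0.0195 and 0.0555 m); the robot touches nothing.
It also fails if it takes over 120 s, if anything falls off the work surface, if the arm or the gripper's body presses on something with over 40 N, if the wrist force passes 120 N, or if a joint passes its speed limit or range.

## Robot

A 7-joint arm with a two-finger parallel gripper is mounted at the origin on the work surface. World frame = base frame: x ahead of the robot, y to its left, z up, the work surface at z = 0. Lengths are in mm, angles in degrees, forces in N, time in s.
With the tool pointing down it reaches from about 350 to 775 mm from the base axis. Payload 3.1 kg.
Tool frame: the origin (TCP) lies at the very end of the fingers, on their centre line; the grasp point (between the pads) lies 19 mm behind it; x points along the fingers, y is the direction in which the jaws open and shut, and the axes are right-handed (so a half turn about x gives the same grasp; the last joint's range is limited). The gripper opens to 85 mm and grips with 20 to 120 N. Pads are 22 mm wide; open, the fingers measure 114 mm over their backs; the gripper's body (76 mm by 85 mm) begins 54 mm behind the grasp point. The pads swing forward as they close: fully open they stand 13 mm farther back than shut.
Start: joints at [62.584, 17.813, 0.802, 86.603, -0.252, 75.585, -1.558], TCP at [232.707, -498.362, 231.304] pointing down, gripper open.
Joint ranges: [-154.91, 154.91], [-16.99, 109.72], [-72.82, 74.43], [7.12, 147.25], [-82.49, 262.49], [11.32, 116.49], [-174.64, 174.64]. Speed limits (degrees/s): [159.86, 159.86, 180, 180, 180, 180, 180].

## Interface

Orientations are given as [roll, pitch, yaw] about the fixed x, y, z axes, in that order (R = Rz(yaw) Ry(pitch) Rx(roll)).
In Python, from rig import r, cams, spotter gives the robot as it stands. Calls block until the motion is done:
- r.reach(position, orientation): joint-space move of the TCP to a pose.
- r.move_linear(position, rot=None, speed=150, max_force=None): straight line of the TCP; rot=None keeps the orientation; speed is the mean speed in mm/s. With max_force (N) it stops when the force on the tool has changed by that much, and returns True; else False.
- r.set_joints(angles): joint-space move.
- r.move_gripper(opening, grasp_force=None): finger opening in mm; grasp_force is the grip in N (None keeps the last); returns when the fingers have stopped.
- r.dwell(seconds).
- r.solve_ik(position, orientation): joint angles nearest the present ones, or None.
- r.sense(): the state.
- cams.snapshot(name): name is "scene" or "side" or "wrist"; returns a dict with "frame" (420x560x3 uint8, red, green, blue), "fx", "fy", "cx", "cy" (pixels), "rvec" (rotation vector, rad) and "tvec" (3), from world to camera coordinates, as OpenCV has them. Camera axes: x right, y down, z forward; pixel columns grow to the right and rows downward; lengths in mm; the calibration is good to about 2 mm. A picture is of the moment at which its call begins. There is no depth.
A pose or a line that the arm cannot do raises r.Unreachable and nothing moves.
- r.job_done(): hands the job in, once; it reports no verdict.
Trained networks look in a picture, given as the dict that the camera call returned (one of the last four; its "shot" number tells which), for a name from the list of things; names that differ only in an ending like _2 or _b are one class to them, and where a whole thing is asked for, a point or a joint stands for the part that bears it (a point fixed in the world has none). Each returns a list of dicts, best first, with "confidence" (0 to 1); they miss things now and then, are a little off and sometimes report something else, mostly with a low value. They report only what shows in the picture. A call takes as long as a camera call. They do not tell look-alikes from the thing itself.
- spotter.look_for(picture, name): "position" ([x, y, z] in mm, in the coordinates of the camera as it stood for that picture, good to about 4 mm: the middle of the surface that is visible of it).
- spotter.silhouettes(picture, name): "pixels" (420x560 bool, what is visible of it).
- spotter.landmark_of(picture, name): "position" ([x, y, z] in mm, in the coordinates of the camera as it stood for that picture, good to about 4 mm: a listed point, or the origin of a listed thing).
The state is a dict: "time_s": time; "q": joint angles; "dq": joint speeds; "effort": joint torques, N m; "tcp_pos": TCP position; "tool_rot": TCP orientation; "ft_force": force on the tool from outside, world axes, zero at the start; "moment": the same for the moment, N m; "width": finger opening in mm.
Only numpy, scipy, OpenCV 4.12 (cv2) and the standard library are available. Lean on these libraries where they do the work, as an engineer would, in place of code of your own. Each camera call takes 0.05 s, during which the arm holds its last target.

## Working session

There is one attempt and no reset: what is moved stays moved. The work goes in short steps, each a Python script; the robot and the scene stay as the last script left them, time stands still between calls to the robot, and variables do not carry over. Pictures are saved under pics/ and viewed, and the job is handed in when it is done.

```bash
ls; mkdir -p pics; python3 - <<'E'
from rig import r,cams,spotter
import cv2
s=r.sense(); print(s['time_s'],s['tcp_pos'],s['tool_rot'],s['width'])
for n in ['scene','side','wrist']:
    p=cams.snapshot(n); cv2.imwrite(f'pics/{n}0.png',p['frame'][:,:,::-1]); print(n,p['fx'],p['rvec'],p['tvec'])
E
```

```text
pics
0.0 [ 232.37361298 -497.68662464  230.19694509] [-87.40023319  89.86381013 117.63090254] 85.50361152085108
scene 398.07404359506796 [ 2.12882268  1.18036825 -0.47377599] [-239.75004168 -218.34179827 1197.84829253]
side 424.57631952562275 [ 0.8706737  -2.43611308  1.18655927] [320.7960668  229.31400969 905.41949805]
wrist 290.61238653798347 [-2.42746135  1.54198619  0.24028738] [-548.63576559  -41.00685519  379.34270292]
```

View pics/scene0.png

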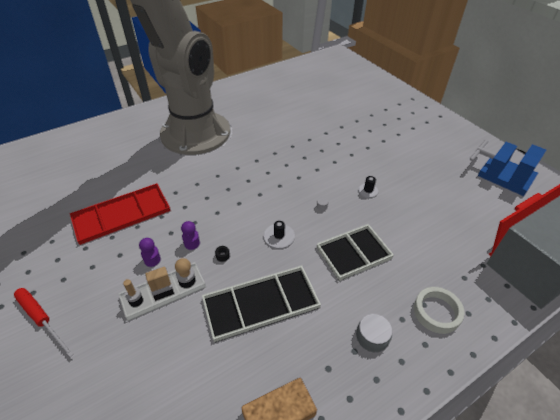

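View pics/side0.png

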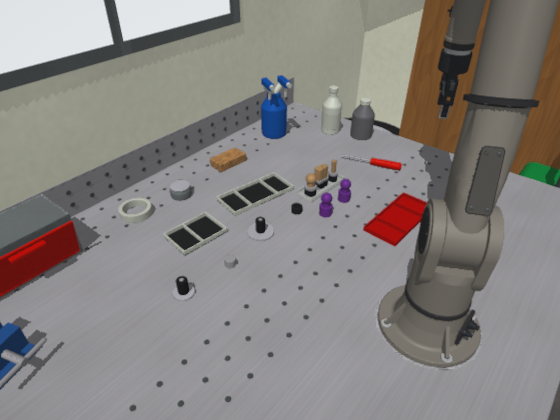

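View pics/wrist0.png

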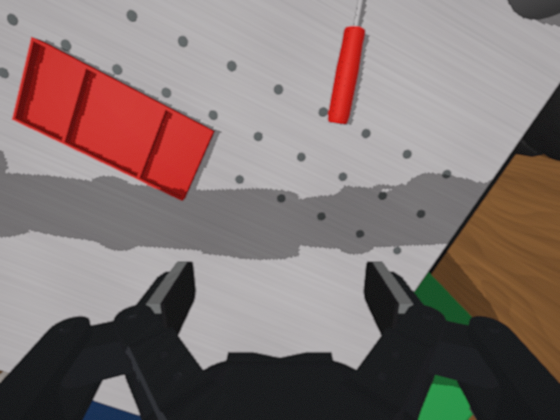

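The scene image shows these candidates:
- Wheel tray, white with three bays, at (262,302). The red look-alike is at (120,213).
- Seat tray, white with two bays, at (355,252).
- Large plate at (279,232), small plate at (370,187).
- Stand at (162,290), holding the slim brush (130,290), block brush (158,280) and ball brush (184,270).
- Purple ball-brush decoys at (149,250) and (190,235).
- Clutter: a black ring at (222,254) and a small grey nut at (322,203).

Next I'll run the networks on the two fixed cameras.

```bash
cat > h.py <<'E'
from rig import r,cams,spotter
import cv2, numpy as np
def Rt(p): return cv2.Rodrigues(np.array(p['rvec'],float))[0], np.array(p['tvec'],float).reshape(3)
def c2w(p,x):
    R,t=Rt(p); return R.T@(np.array(x,float)-t)
def proj(p,X):
    R,t=Rt(p); x=np.atleast_2d(X)@R.T+t
    return np.c_[p['fx']*x[:,0]/x[:,2]+p['cx'],p['fy']*x[:,1]/x[:,2]+p['cy']]
def ray(p,uv,z):
    R,t=Rt(p); o=-R.T@t; uv=np.atleast_2d(uv).astype(float)
    d=np.c_[(uv[:,0]-p['cx'])/p['fx'],(uv[:,1]-p['cy'])/p['fy'],np.ones(len(uv))]@R
    return o+d*((z-o[2])/d[:,2])[:,None]
def save(p,n,crop=None,s=1):
    f=p['frame'][:,:,::-1]
    if crop: a,b,c,d=crop; f=f[b:d,a:c]
    if s!=1: f=cv2.resize(f,None,fx=s,fy=s,interpolation=cv2.INTER_CUBIC)
    cv2.imwrite('pics/'+n,np.ascontiguousarray(f))
NAMES=['ballbrush_mid','slimbrush_mid','blockbrush_mid','bigplate_mid','smallplate_mid','stand','tray3','tray2']
E
python3 - <<'E'
from h import *
for n in ['scene','side']:
    p=cams.snapshot(n)
    if n=='scene': save(p,'scene_crop.png',(100,160,400,345),2.6)
    for k in NAMES:
        for d in spotter.landmark_of(p,k)[:4]:
            X=c2w(p,d['position']); print(n,k,round(d['confidence'],2),X.round(0),proj(p,X).round(0))
print(r.sense()['time_s'])
E
```

```text
scene ballbrush_mid 0.98 [ 385. -275.   32.] [[149. 252.]]
scene ballbrush_mid 0.89 [ 384. -175.   39.] [[191. 231.]]
scene ballbrush_mid 0.56 [ 476. -230.   39.] [[185. 272.]]
scene slimbrush_mid 0.81 [ 463. -339.   45.] [[129. 290.]]
scene blockbrush_mid 0.83 [ 475. -282.   38.] [[160. 283.]]
scene bigplate_mid 0.98 [469.  -0.  21.] [[279. 229.]]
scene smallplate_mid 0.82 [470. 272.  22.] [[370. 185.]]
scene stand 0.73 [ 472. -280.    2.] [[164. 291.]]
scene stand 0.32 [ 604. -123.    3.] [[263. 303.]]
scene tray3 0.76 [ 209. -292.    1.] [[120. 214.]]
scene tray3 0.7 [606. 114.   1.] [[355. 254.]]
scene tray3 0.59 [ 603. -123.    1.] [[263. 304.]]
scene tray3 0.49 [ 468. -278.    2.] [[165. 290.]]
scene tray2 0.76 [ 209. -292.    1.] [[120. 214.]]
scene tray2 0.7 [606. 114.   1.] [[355. 254.]]
scene tray2 0.59 [ 603. -123.    1.] [[263. 304.]]
scene tray2 0.49 [ 468. -278.    2.] [[165. 290.]]
side ballbrush_mid 0.83 [ 380. -177.   34.] [[326. 205.]]
side ballbrush_mid 0.73 [ 379. -271.   36.] [[344. 190.]]
side ballbrush_mid 0.47 [ 472. -236.   36.] [[311. 183.]]
side slimbrush_mid 0.62 [ 462. -338.   41.] [[333. 169.]]
side blockbrush_mid 0.49 [ 474. -286.   43.] [[320. 174.]]
side bigplate_mid 0.9 [475.  -4.  24.] [[259. 224.]]
side smallplate_mid 0.95 [470. 269.  18.] [[182. 286.]]
side stand 0.55 [ 470. -283.   -4.] [[320. 188.]]
side tray3 0.98 [598. 111.   1.] [[196. 234.]]
side tray3 0.73 [ 597. -124.   -1.] [[255. 195.]]
side tray3 0.16 [ 469. -282.   -4.] [[320. 188.]]
side tray2 0.98 [598. 111.   1.] [[196. 234.]]
side tray2 0.73 [ 597. -124.   -1.] [[255. 195.]]
side tray2 0.16 [ 469. -282.   -4.] [[320. 188.]]
1.05
```

View pics/scene_crop.png

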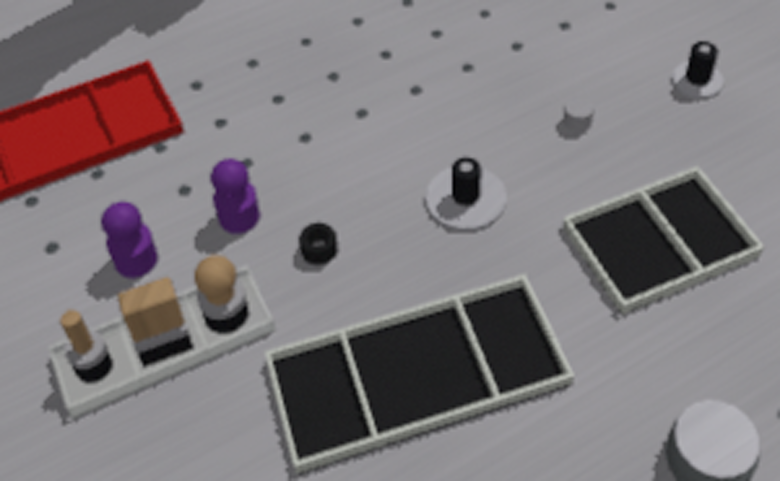

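The crop confirms the identities. The tan ball brush is in the stand's right well, and the two purple ones stand free. The white-walled trays are the targets. In the seat tray the wider bay is on the left, at lower y. Next I'll fit the tray and stand poses from silhouettes in both views.

```bash
cat > fit.py <<'E'
from h import *
from scipy.optimize import minimize
def hullmask(p,x,y,yaw,lx,ly,hz):
    c,s=np.cos(yaw),np.sin(yaw)
    P=np.array([[x+c*a-s*b,y+s*a+c*b,z] for a in(-lx/2,lx/2) for b in(-ly/2,ly/2) for z in(0,hz)])
    uv=proj(p,P); h=cv2.convexHull(uv.astype(np.float32))
    m=np.zeros((420*4,560*4),np.uint8); cv2.fillConvexPoly(m,np.round((h+0.5)*4-0.5).astype(np.int32),1)
    return cv2.resize(m.astype(np.float32),(560,420),interpolation=cv2.INTER_AREA)
def fit(ps,ms,x0,dims):
    def cost(v): return sum(np.abs(hullmask(p,v[0],v[1],v[2]/100,*dims)-m).sum()/m.sum() for p,m in zip(ps,ms))
    best=None
    for yaw in (-10,0,10):
        s=np.array([[x0[0],x0[1],yaw]]+[[x0[0]+a,x0[1]+b,yaw+c] for a,b,c in((8,0,0),(0,8,0),(0,0,12))],float)
        o=minimize(cost,s[0],method='Nelder-Mead',options=dict(initial_simplex=s,xatol=.05,fatol=1e-5))
        if best is None or o.fun<best.fun: best=o
    return best.x[0],best.x[1],np.degrees(best.x[2]/100),best.fun
E
python3 - <<'E'
from fit import *
T={'tray3':((600,-124),(98,216,14)),'tray2':((602,112),(98,137,14)),'stand':((471,-281),(60,162,15))}
ps={n:cams.snapshot(n) for n in('scene','side')}
for k,(c,d) in T.items():
    ms=[]
    for n,p in ps.items():
        best=None
        for s in spotter.silhouettes(p,k):
            m=s['pixels']; ys,xs=np.nonzero(m); q=proj(p,[[*c,5]])[0]
            e=np.hypot(xs.mean()-q[0],ys.mean()-q[1])
            if e<12 and (best is None or e<best[0]): best=(e,m,s['confidence'])
        if best is None: print(k,n,'none'); continue
        m=best[1].astype(np.uint8)
        h=cv2.convexHull(np.vstack(cv2.findContours(m,cv2.RETR_EXTERNAL,cv2.CHAIN_APPROX_NONE)[0])) 
        print(k,n,best[0],best[2],m.sum(),cv2.contourArea(h))
        ms.append((n,best[1].astype(float)))
        o=fit([p],[best[1].astype(float)],c,d); print('   ',np.round(o,2))
    if len(ms)==2: print('  both',np.round(fit([ps[n] for n,_ in ms],[m for _,m in ms],c,d),2))
E
```

```text
tray3 scene 2.1492202645070657 0.58 5121 5187.0
    [ 5.9913e+02 -1.2468e+02 -1.2500e+01  2.0000e-02]
tray3 side 0.4837577369158537 0.63 1645 1654.5
    [ 5.9877e+02 -1.2646e+02 -1.1950e+01  3.0000e-02]
  both [ 5.9917e+02 -1.2550e+02 -1.2350e+01  6.0000e-02]
tray2 scene 0.9779914759785191 0.78 2470 2481.0
    [ 6.0065e+02  1.1539e+02 -7.4800e+00  3.0000e-02]
tray2 side 0.98630291374912 0.96 1523 1529.5
    [ 6.0040e+02  1.1358e+02 -7.5100e+00  4.0000e-02]
  both [ 6.0047e+02  1.1434e+02 -7.3400e+00  7.0000e-02]
stand scene 5.846860033264751 0.77 1313 2401.5
    [ 471.95 -281.72   -3.89    0.87]
stand side 3.186195507239496 0.75 384 614.0
    [ 468.36 -281.87   -6.      1.07]
  both [ 470.89 -282.05   -3.8     1.99]
```

Both cameras agree on the tray poses to about 2 mm. Next is a wrist view over the stand for the brush positions.

```bash
python3 - <<'E'
from h import *
from scipy.spatial.transform import Rotation as Ro
s=r.sense(); p=cams.snapshot('wrist'); R,t=Rt(p); o=-R.T@t
T=Ro.from_euler('xyz',s['tool_rot'],degrees=True).as_matrix()
print('cam in tool',T.T@(o-s['tcp_pos']),'axis z in tool',T.T@R[2])
yaw=-6-90
r.reach([430,-283,260],[0,90,yaw])
s=r.sense(); print(s['time_s'],s['q'],s['tcp_pos'])
p=cams.snapshot('wrist'); save(p,'wr1.png'); R,t=Rt(p); print(-R.T@t)
for k in NAMES[:3]+['stand']:
    for d in spotter.landmark_of(p,k)[:4]:
        X=c2w(p,d['position']); print(k,round(d['confidence'],2),X.round(1),proj(p,X).round(0))
E
```

```text
cam in tool [-142.37216806   -0.15317935  -75.76405018] axis z in tool [9.53872230e-01 9.64461116e-06 3.00212872e-01]
2.625 [ 45.54521817  13.820245   -17.23625161  88.47374021   4.24816479
  78.37198331  21.66577142] [ 428.56624866 -285.26152695  259.69631576]
[ 436.20993996 -209.13231525  401.96769323]
ballbrush_mid 0.85 [ 381.9 -273.3   33.7] [[243. 174.]]
ballbrush_mid 0.68 [ 384.1 -180.6   35.5] [[233.  97.]]
ballbrush_mid 0.58 [ 475.2 -230.8   35. ] [[313. 132.]]
slimbrush_mid 0.73 [ 459.5 -331.2   36.1] [[307. 211.]]
blockbrush_mid 0.77 [ 472.5 -284.5   42.6] [[315. 176.]]
stand 0.93 [ 465.  -279.8    1.1] [[306. 168.]]
```

View pics/wr1.png

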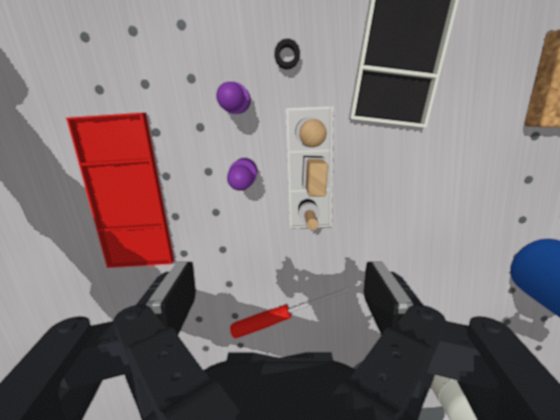

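```bash
python3 - <<'E'
from h import *
s=r.sense(); print(s['time_s'],s['tcp_pos'],s['tool_rot'],np.abs(s['dq']).max())
r.dwell(0.3); s=r.sense(); print(s['tcp_pos'])
p=cams.snapshot('wrist'); save(p,'wr1c.png',(270,95,350,240),4)
for k in NAMES[:3]:
  for d in spotter.silhouettes(p,k)[:4]:
    ys,xs=np.nonzero(d['pixels']); print(k,d['confidence'],xs.min(),xs.max(),ys.min(),ys.max(),len(xs))
c=np.array([[289.5,109],[332,108],[333,227],[290,229]]); print(ray(p,c,15).round(1))
E
```

```text
2.875 [ 429.10927311 -284.40708025  259.73130161] [ -75.80163113   89.96347489 -171.98644055] 0.5678329633754658
[ 429.9513082  -283.08042411  259.99566199]
ballbrush_mid 0.78 293 325 119 149 802
ballbrush_mid 0.66 226 256 158 192 777
ballbrush_mid 0.63 216 250 83 115 868
slimbrush_mid 0.69 297 318 200 231 510
blockbrush_mid 0.58 301 326 157 198 970
[[ 450.8 -198.4   15. ]
 [ 504.2 -202.7   15. ]
 [ 497.7 -363.3   15. ]
 [ 436.5 -360.    15. ]]
```

View pics/wr1c.png

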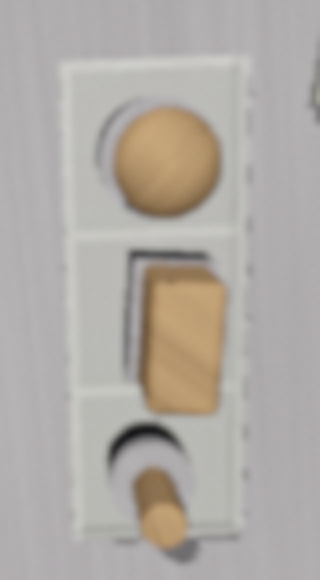

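```bash
python3 - <<'E'
from h import *
p=cams.snapshot('wrist')
f=lambda c,z: ray(p,np.array(c)/4+np.array([270,95])-0.375,z).round(1)
print('ball',f([[168.5,160]],57)); print('slim',f([[163.5,524]],73))
print('block top corners',f([[151,279],[226,284],[219,412],[148,406]],73), f([[151,279],[226,284],[219,412],[148,406]],73).mean(0))
print('stand',f([[63,62],[250,58],[240,538],[78,540]],15))
for k in NAMES[:3]+['stand']:
    for d in spotter.landmark_of(p,k)[:4]:
        print(k,round(d['confidence'],2),c2w(p,d['position']).round(1))
q=cams.snapshot('scene'); save(q,'sc1c.png',(110,240,215,320),6)
for n,X in [('ball',[475,-231,57]),('slim',[462,-334,73]),('blk',[472,-284,73])]: print(n,((proj(q,X)-[110,240])*6).round(0))
E
```

```text
ball [[ 472.3 -229.7   57. ]]
slim [[ 461.8 -335.2   73. ]]
block top corners [[ 463.5 -260.8   73. ]
 [ 484.5 -264.4   73. ]
 [ 480.5 -301.8   73. ]
 [ 459.9 -297.9   73. ]] [ 472.1   -281.225   73.   ]
stand [[ 445.5 -199.1   15. ]
 [ 504.3 -203.9   15. ]
 [ 492.9 -365.9   15. ]
 [ 435.3 -360.7   15. ]]
ballbrush_mid 0.86 [ 383.4 -276.7   34.8]
ballbrush_mid 0.82 [ 379.  -181.7   35.1]
ballbrush_mid 0.65 [ 474.3 -231.4   38.3]
ballbrush_mid 0.44 [ 467.6 -276.4    1.6]
slimbrush_mid 0.57 [ 460.  -333.1   37.3]
blockbrush_mid 0.76 [ 472.1 -283.1   39.6]
blockbrush_mid 0.46 [ 461.7 -331.9   34.9]
stand 0.85 [ 4.691e+02 -2.795e+02 -2.000e-01]
ball [[436. 159.]]
slim [[107. 245.]]
blk [[270. 197.]]
```

View pics/sc1c.png

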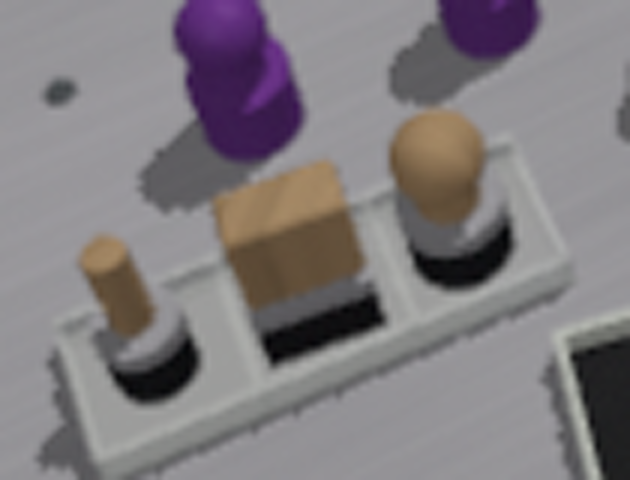

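The scene view agrees with the wrist estimates: ball (473,-230), slim (462,-335) and block (472,-282) at about -6° yaw. I'll pick the ball brush first, with the jaws across the stand row.

```bash
cat >> h.py <<'E'
T3=(599.2,-125.5,-12.35); T2=(600.5,114.3,-7.4)
def inT(T,x,y):
    a=np.radians(T[2]); return np.array([T[0]+np.cos(a)*x-np.sin(a)*y, T[1]+np.sin(a)*x+np.cos(a)*y])
def rot(a): return [0,90,a-90]   # jaws along direction a (deg from world x)
def st(tag):
    s=r.sense(); print(tag,'t',round(s['time_s'],2),'tcp',np.round(s['tcp_pos'],1),'w',round(s['width'],1),'F',np.round(s['ft_force'],1)); return s
def pick(xy,a,z,open_=70,force=40,hi=150):
    r.move_gripper(open_); r.reach([*xy,hi],rot(a)); r.dwell(.3)
    print('hit',r.move_linear([*xy,z],speed=120,max_force=15)); r.dwell(.2); st('down')
    r.move_gripper(0,force); st('closed')
    r.move_linear([*xy,hi],speed=120); r.dwell(.2); return st('lifted')
def place(xy,a,z,open_=60,hi=150):
    r.reach([*xy,hi],rot(a)); r.dwell(.3); st('above')
    r.move_linear([*xy,z+20],speed=150); r.dwell(.1)
    print('hit',r.move_linear([*xy,z],speed=40,max_force=15)); r.dwell(.2); st('at')
E
python3 - <<'E'
from h import *
pick([473.2,-230.3],-5,38)
p=cams.snapshot('wrist'); save(p,'w2.png')
E
```

```text
hit False
down t 6.15 tcp [ 473.8 -230.6   38.8] w 70.1 F [-0.1  0.  -0.1]
closed t 6.6 tcp [ 473.4 -230.4   38.3] w 29.8 F [-1.8  0.4  3. ]
lifted t 7.88 tcp [ 472.7 -230.1  149.2] w 30.1 F [-0.6 -0.4 -1.6]
```

View pics/w2.png

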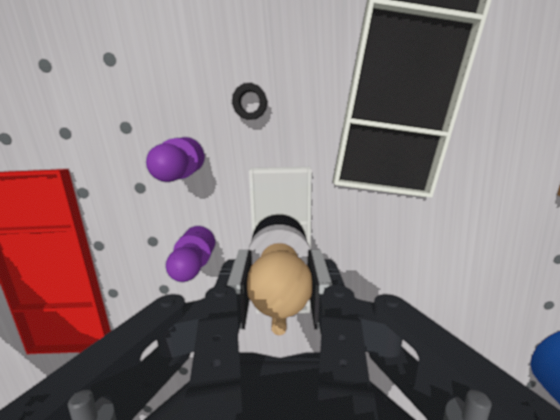

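The wrist view shows the ball brush held upright between the pads at about (280,285), and its well is empty. I'll place it in the +y end bay.

```bash
python3 - <<'E'
from h import *
xy=inT(T3,0,77); print(xy)
place(xy,-12.35,38.3)
p=cams.snapshot('wrist'); save(p,'w3.png')
E
```

```text
[615.66898624 -50.28183403]
above t 9.15 tcp [615.3 -52.1 150.2] w 30.1 F [-0.4 -0.9 -0.8]
hit False
at t 10.86 tcp [615.2 -50.2  38.4] w 29.9 F [-3.2  0.1  5.1]
```

View pics/w3.png

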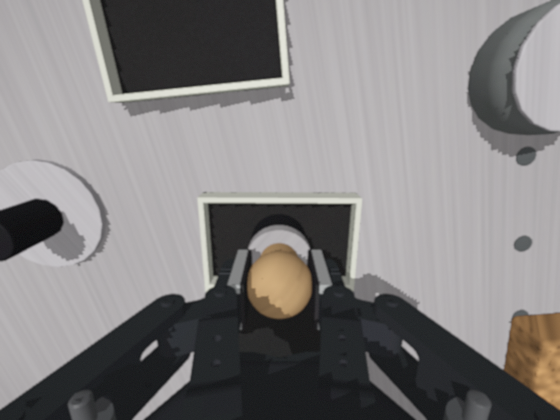

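The brush is inside the bay, and the 5 N upward force shows it's touching the floor. I'll release it, check, and pick the slim brush.

```bash
python3 - <<'E'
from h import *
r.move_gripper(60); st('open')
r.move_linear([*inT(T3,0,77),150],speed=150)
p=cams.snapshot('wrist'); save(p,'w4.png')
pick([461.9,-334.3],-5,38,open_=60)
p=cams.snapshot('wrist'); save(p,'w5.png')
E
```

```text
open t 11.31 tcp [615.7 -50.3  38. ] w 60.1 F [-0.2 -0.4 -0. ]
hit False
down t 15.28 tcp [ 462.4 -334.7   38.8] w 60.1 F [0.5 0.2 0.5]
closed t 15.75 tcp [ 461.9 -334.3   38.1] w 13.7 F [0.3 0.2 0.2]
lifted t 17.03 tcp [ 461.4 -334.   149.1] w 14.4 F [-0.5  0.2 -0.9]
```

View pics/w4.png

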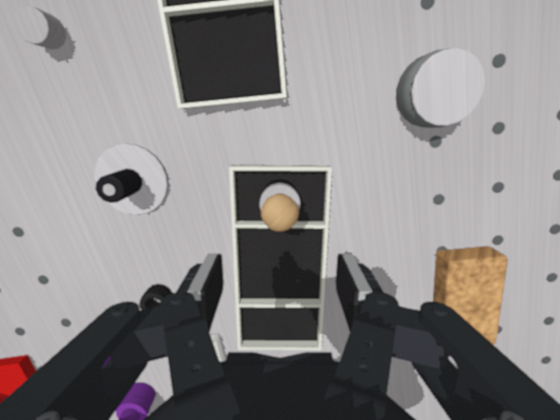

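View pics/w5.png

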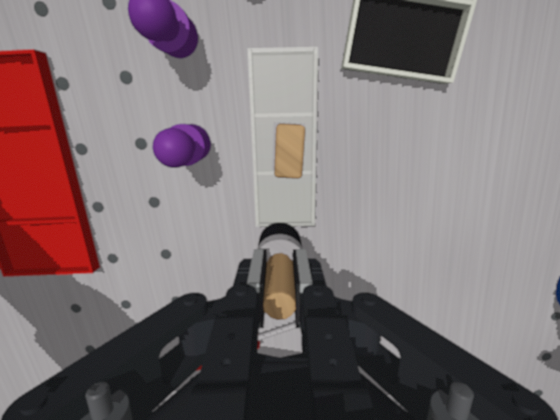

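The ball brush is upright in its bay at about (280,208). The slim brush is held at (280,285), and the block brush, still in its well, is undisturbed at (290,150). I'll place the slim brush and re-measure the block from this view first.

```bash
python3 - <<'E'
from h import *
p=cams.snapshot('wrist'); c=ray(p,[[278,124],[305,125],[301.5,178],[275,177]],73); print('block',c.round(1),c.mean(0))
xy=inT(T3,0,-77)
place(xy,-12.35,38.3)
r.move_gripper(50); st('open'); r.move_linear([*xy,150],speed=150); 
p=cams.snapshot('wrist'); save(p,'w6.png')
pick([472.0,-282.3],-7,38,open_=60)
p=cams.snapshot('wrist'); save(p,'w7.png')
E
```

```text
block [[ 465.9 -262.4   73. ]
 [ 485.3 -264.7   73. ]
 [ 480.3 -303.3   73. ]
 [ 460.2 -300.8   73. ]] [ 472.90444331 -282.80308675   73.        ]
above t 18.18 tcp [ 582.  -202.5  150. ] w 13.9 F [-0.1 -0.2 -0.1]
hit False
at t 19.89 tcp [ 582.5 -200.7   38.1] w 14.0 F [-0.6  0.7  1.6]
open t 20.32 tcp [ 582.9 -200.7   38.3] w 50.1 F [ 0.2 -0.2 -0.3]
hit False
down t 23.73 tcp [ 472.6 -282.6   38.8] w 60.2 F [-0.4  0.5  0.4]
closed t 24.15 tcp [ 472.1 -282.4   38.1] w 21.8 F [-0.3 -0.2 -0.5]
lifted t 25.43 tcp [ 471.5 -282.   149.1] w 21.5 F [-0.1  0.5 -0.6]
```

View pics/w6.png

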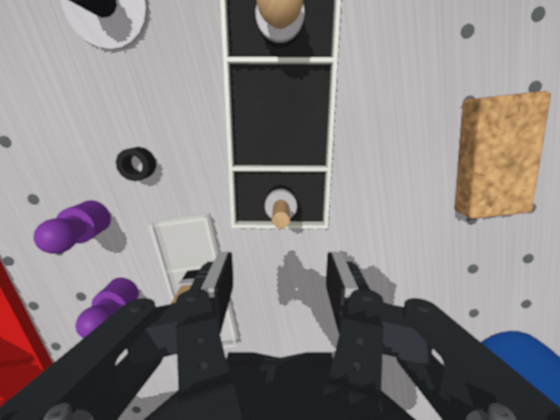

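View pics/w7.png

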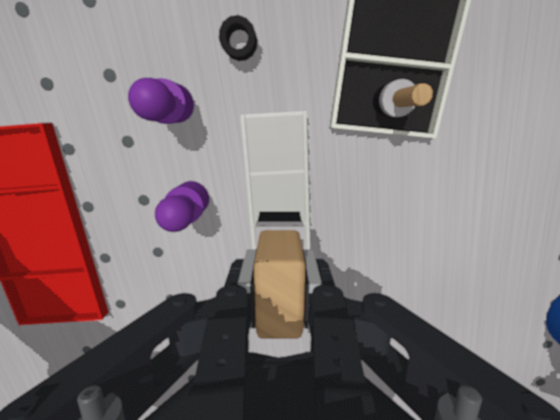

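The slim brush stands in the end bay at (281,208) and the block brush is held at (280,285). I'll place it in the seat tray's narrow bay, then view the small plate.

```bash
python3 - <<'E'
from h import *
xy=inT(T2,0,37.5); print(xy)
place(xy,T2[2],38.3)
p=cams.snapshot('wrist'); save(p,'w8.png')
r.move_gripper(55); st('open'); r.move_linear([*xy,150],speed=150)
r.reach([470,225,240],rot(-7)); r.dwell(.4)
p=cams.snapshot('wrist'); save(p,'w9.png')
for d in spotter.landmark_of(p,'smallplate_mid')[:3]: X=c2w(p,d['position']); print(d['confidence'],X.round(1),proj(p,X).round())
E
```

```text
[605.32983487 151.48766859]
above t 27.45 tcp [605.6 150.6 150.1] w 21.5 F [-0.3  0.1 -1.2]
hit False
at t 29.16 tcp [605.  151.1  38.1] w 21.4 F [-1.5  0.2  2.5]
open t 29.62 tcp [605.4 151.7  38.2] w 55.2 F [-0.1 -0.2 -0.5]
0.85 [466.1 270.1  18.6] [[272. 144.]]
```

View pics/w8.png

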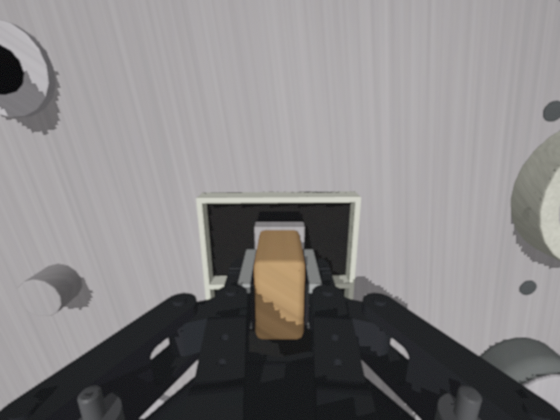

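View pics/w9.png

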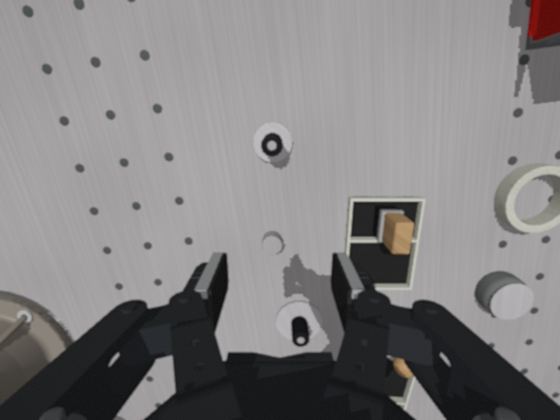

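The block brush sits in the narrow bay at (398,228). The small plate's knob is at (272,145) and its disc is centred at about (273,142). The large plate's knob is at (301,338).

```bash
python3 - <<'E'
from h import *
p=cams.snapshot('wrist')
m=cv2.cvtColor(p['frame'],cv2.COLOR_RGB2GRAY)
sub=(m[125:165,252:295]<60).astype(np.uint8); ys,xs=np.nonzero(sub); print('dark',xs.mean()+252,ys.mean()+125,len(xs))
print('knob',ray(p,[[272,145.5]],44),'disc',ray(p,[[273,142]],6),'big knob',ray(p,[[301,339]],44))
save(p,'w9c.png',(240,110,310,180),7)
q=cams.snapshot('scene'); save(q,'sc2c.png',(340,160,400,220),8); print((proj(q,[[470,270,44],[470,270,6]])-[340,160])*8)
E
```

```text
dark 272.08620689655174 144.6206896551724 232
knob [[466.47949135 271.30398079  44.        ]] disc [[466.9173891  272.15811273   6.        ]] big knob [[472.86063643  -0.96275046  44.        ]]
[[247.65190852 155.86135249]
 [227.02669103 243.58287581]]
```

View pics/w9c.png

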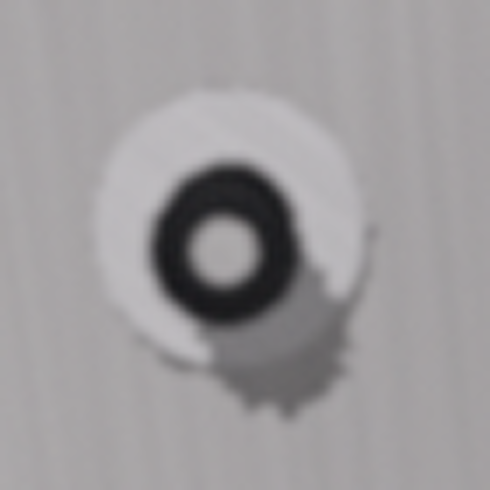

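View pics/sc2c.png

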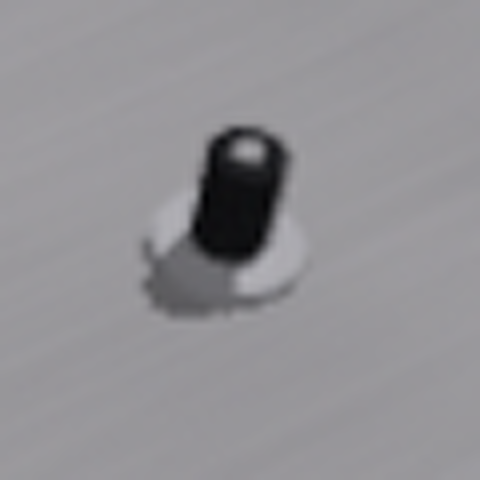

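Both views put the small plate at about (467.5,271).

```bash
python3 - <<'E'
from h import *
pick([467.3,271],-7,17,open_=65)
p=cams.snapshot('wrist'); save(p,'w10.png')
xy=inT(T2,0,-29.5); print(xy)
place(xy,T2[2],20.3)
p=cams.snapshot('wrist'); save(p,'w11.png')
E
```

```text
hit False
down t 34.37 tcp [467.8 271.3  17.7] w 65.2 F [-0.2  0.   0.2]
closed t 34.81 tcp [467.5 271.2  17.3] w 24.7 F [-0.   0.1  2.9]
lifted t 36.27 tcp [466.9 270.8 149.3] w 24.6 F [-0.5 -0.4 -0.4]
[596.7005299   85.04570071]
above t 37.52 tcp [596.2  86.8 150.3] w 24.7 F [ 0.4  0.2 -1.6]
hit False
at t 39.36 tcp [596.1  84.8  20.3] w 24.7 F [-3.3 -0.8  4.7]
```

View pics/w10.png

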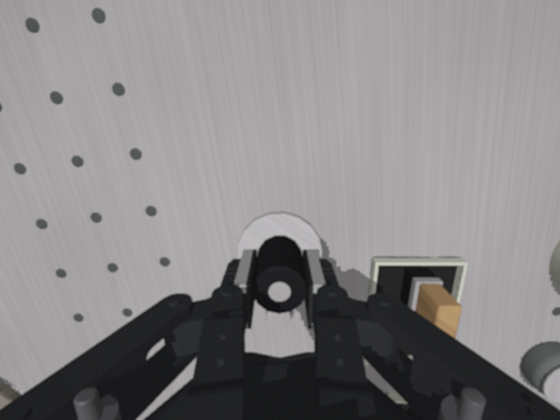

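View pics/w11.png

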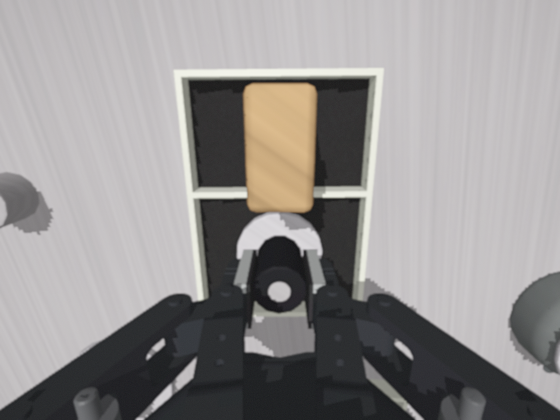

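The small plate is touching the floor inside the wider bay. I'll release it, then view the large plate from above.

```bash
python3 - <<'E'
from h import *
xy=inT(T2,0,-29.5)
r.move_gripper(60); st('open'); r.move_linear([*xy,150],speed=150)
r.reach([470,-45,240],rot(-10)); r.dwell(.4)
p=cams.snapshot('wrist'); save(p,'w12.png')
for d in spotter.landmark_of(p,'bigplate_mid')[:3]: X=c2w(p,d['position']); print(d['confidence'],X.round(1),proj(p,X).round())
E
```

```text
open t 39.84 tcp [596.9  85.2  20.1] w 60.3 F [-0.1  0.1 -0.7]
0.62 [474.5  -6.4  17.2] [[278. 150.]]
```

View pics/w12.png

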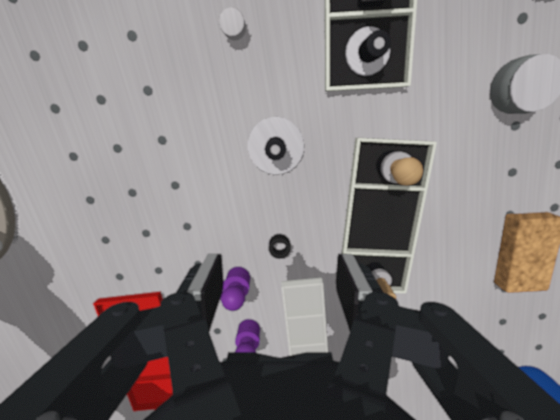

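The small plate lies in its bay at (368,50), and both wheel-kit brushes stand in the end bays. The large plate's knob is at (275.5,149). Picking it.

```bash
python3 - <<'E'
from h import *
p=cams.snapshot('wrist'); k=ray(p,[[275.5,149]],44)[0]; print(k, ray(p,[[276,145.5]],6))
# tray3 check: outer rim corners at z=14
c=ray(p,[[357.5,139],[435,142]],14); print(c.round(1), inT(T3,-49,108),inT(T3,49,108))
xy=[(k[0]+472)/2,(k[1]-1)/2]; print(xy)
pick(xy,-10,17,open_=65)
p=cams.snapshot('wrist'); save(p,'w13.png')
xy=inT(T3,0,0)
place(xy,T3[2],20.3)
p=cams.snapshot('wrist'); save(p,'w14.png')
E
```

```text
[472.10192418  -2.73013568  44.        ] [[472.32238251  -2.26280663   6.        ]]
[[573.1 -11.1  14. ]
 [667.3 -31.1  14. ]] [574.4332517   -9.51893181] [670.16546294 -30.47945975]
[np.float64(472.05096209169005), np.float64(-1.8650678403588419)]
hit False
down t 44.7 tcp [472.6  -1.9  17.6] w 65.1 F [-0.1 -0.5  0.7]
closed t 45.14 tcp [472.3  -1.9  17.3] w 24.5 F [-0.9  0.8  2.4]
lifted t 46.6 tcp [471.6  -1.8 149.4] w 24.7 F [-0.3  0.4 -1.8]
above t 47.69 tcp [ 599.  -124.4  150.5] w 24.9 F [-0.4 -0.2 -2.3]
hit False
at t 49.52 tcp [ 598.6 -125.5   20.4] w 24.5 F [-3.5 -0.6  5. ]
```

View pics/w14.png

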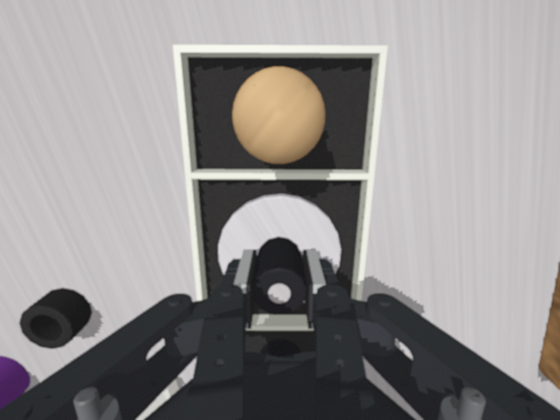

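The large plate is on the middle bay floor, clear of the dividers, with 5 N contact. I'll release it, retreat and check all five.

```bash
python3 - <<'E'
from h import *
xy=inT(T3,0,0)
r.move_gripper(55); st('open'); r.move_linear([*xy,160],speed=150); r.reach([470,-60,300],rot(-10)); r.dwell(.4)
def loc(T,X):
    a=np.radians(T[2]); d=X[:2]-np.array(T[:2]); return np.round([np.cos(a)*d[0]+np.sin(a)*d[1],-np.sin(a)*d[0]+np.cos(a)*d[1],X[2]],1)
for n in('wrist','scene','side'):
    p=cams.snapshot(n); save(p,f'f_{n}.png')
    for k in NAMES[:5]:
        T=T2 if k[:5] in('small','block') else T3
        for d in spotter.landmark_of(p,k)[:3]: print(n,k,round(d['confidence'],2),loc(T,c2w(p,d['position'])))
    if n=='scene': save(p,'f_scene_c.png',(190,210,410,345),3.5)
st('end')
E
```

```text
open t 49.98 tcp [ 599.6 -125.4   20.2] w 54.7 F [-0.2  0.   0.5]
wrist ballbrush_mid 0.91 [-179.4 -194.8   31.6]
wrist ballbrush_mid 0.83 [-199.6 -104.2   36. ]
wrist ballbrush_mid 0.78 [ 0.7 73.3 35.7]
wrist slimbrush_mid 0.93 [ -2.3 -77.4  37.7]
wrist bigplate_mid 0.94 [ 2.5 -3.2 22.4]
wrist bigplate_mid 0.22 [-51.2 235.5   3. ]
wrist smallplate_mid 0.58 [ -2.  -30.1  24.2]
scene ballbrush_mid 0.94 [-179.6 -190.6   35.6]
scene ballbrush_mid 0.89 [ 5.7 77.3 39. ]
scene ballbrush_mid 0.73 [-197.9  -96.6   36.1]
scene slimbrush_mid 0.67 [  0.2 -83.3  41.5]
scene blockbrush_mid 0.86 [ 2.6 35.1 40.4]
scene bigplate_mid 0.68 [-3.   2.6 23.7]
scene smallplate_mid 0.9 [  3.7 -27.7  22.1]
side ballbrush_mid 0.7 [-5.2 70.4 34.3]
side ballbrush_mid 0.57 [-185.7 -190.3   32.3]
side ballbrush_mid 0.49 [-201.3  -93.7   32.5]
side slimbrush_mid 0.62 [ -2.3 -81.5  37.5]
side blockbrush_mid 0.63 [ 3.  35.7 41.5]
side bigplate_mid 0.9 [ 3.5 -3.1 23.9]
side smallplate_mid 0.58 [  2.2 -28.3  24.5]
side smallplate_mid 0.31 [ 2.  34.3 40.2]
end t 53.18 tcp [470. -60. 300.] w 55.0 F [ 1.5 -0.8 -0.1]
```

View pics/f_wrist.png

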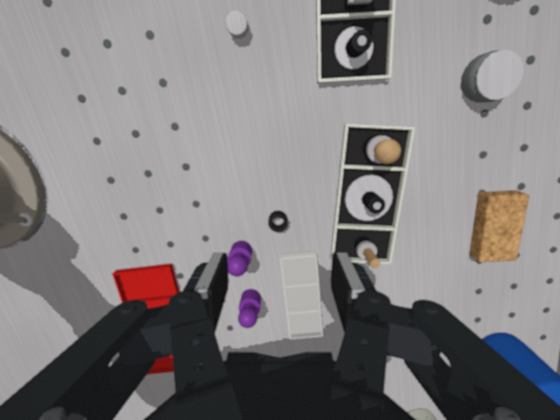

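View pics/f_scene_c.png

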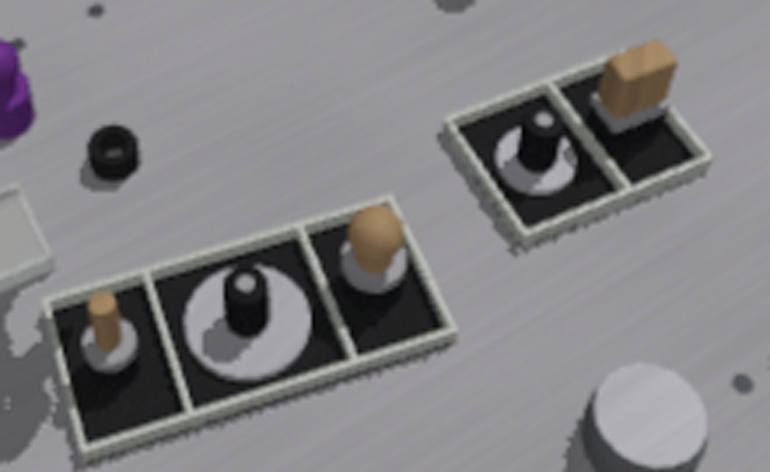

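All five parts sit flat or upright in their bays, and the gripper is clear of them. Handing in.

```bash
python3 - <<'E'
from rig import r
print(r.job_done()); print(r.sense()['time_s'])
E
```

```text
the job is handed in; nothing more can be done
None
the job is handed in; nothing more can be done
```

Both kits are made up and the job is handed in at about 53 s of the 120 s allowed; no verdict was reported.

- **Wheel kit:** the large plate is in the middle bay, the ball-topped brush in the +y end bay and the slim brush in the -y end bay.
- **Seat kit:** the small plate is in the wider bay and the block-handled brush in the narrower one.

**Last checks:** the wrist and scene pictures show the plates flat and the brushes upright. The network position estimates from the three cameras put every part inside its bay limits. They differed by up to about 11 mm, the most for the ball brush. I judged tilt by eye, with no measured angle. The block brush was not detected in the last wrist picture, but the scene and side cameras both placed it in its bay.

None of the moves met unexpected force; the largest reading was about 5 N, when a part touched the floor. I left the purple brushes and the red tray alone, and the gripper ended up clear of everything.

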